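# Load a battery pack into a sprung cradle

### The job

Load the long battery pack into the spring-loaded cradle on the bench: push the tall sprung jaw back with the end of the pack until the pack fits behind the low fixed stop, lower it flat onto the cradle's base and let go, so that the jaw clamps it lengthwise against the stop, straight and in the middle of the cradle's width. Leave the short pack alone where it lies.

Things in the scene. Friction and masses are not known exactly. Their poses are not given: they have to be found in the camera images.
- long_pack: the longer of two black battery packs with a grey label patch on top: a block 90 mm long (its x axis), 40 mm wide (y), 34 mm tall (z), 0.14 to 0.26 kg. Origin at the centre of its underside. It starts lying flat on the bench, label up; grip it across its 40 mm width. Either end may face the jaw.
- short_pack: the shorter black battery pack of the same make, which stays where it is: 55 mm long (x), 40 mm wide (y), 34 mm tall (z); origin at the centre of its underside. Too short for the cradle.
- cradle: x runs along it from stop to jaw, y across, z up; origin on the bench under the stop's inner face, mid-width. In mm: aluminium base x -12 to 196, y -33 to 33, top z 12, sides open; low dark stop x -12 to 0, y -25 to 25, top z 24; grey spring housing from x 138, top z 50. A pack whose underside is at z 27 to 38 clears the stop yet meets the jaw. Loaded long pack: origin x 45, y 0, z 12.
- jaw (a joint): Sprung grey jaw on the cradle, a block 14 mm thick, 50 mm wide (y), top at z 52 mm; its face is at cradle x 70 mm at rest, so the gap is 70 mm. Value: how far it is pressed back along the cradle's +x, in m: 0 at rest, 0.020 with the long pack clamped, 0.050 at its end stop. The spring returns it at once: 5 N at 0, 7 N at 0.020, 11 N at 0.050; its grip holds up a pack let go above the base.
There are look-alikes about, which are no part of the job. Of the things that look like the cradle, the largest one is meant.

How it is judged:
By the outcome, as a careful person would: the job done as asked, in the order asked, and still so for the second after the job is handed in, with the robot touching nothing.
It also fails if it takes over 38 s, if anything falls off the work surface, if the arm or the gripper's body presses on something with over 40 N, if the wrist force passes 120 N, or if a joint passes its speed limit or range.

### The arm

A 6-joint arm with a two-finger parallel gripper is mounted at the origin on the work surface. World frame = base frame: x ahead of the robot, y to its left, z up, the work surface at z = 0. Lengths are in m, angles in rad, forces in N, time in s.
With the tool pointing down it reaches from about 0.375 to 0.975 m from the base axis. Payload 3.8 kg.
Tool frame: the origin (TCP) lies between the finger pads; the fingertips stand 8 mm ahead of it and the grasp point (between the pads) lies 11 mm behind it; z points along the fingers, y is the line along which they close (so a half turn about z gives the same grasp; the last joint's range is limited). The gripper opens to 85 mm and grips with 20 to 120 N. Pads are 22 mm wide; open, the fingers measure 114 mm over their backs; the gripper's body (76 mm by 85 mm) begins 54 mm behind the grasp point. The pads swing forward as they close: fully open they stand 13 mm farther back than shut.
Start: joints at [1.065, 0.264, 1.604, -0, 1.274, -0.037], TCP at [0.305, 0.602, 0.239] pointing down, gripper open.
Joint ranges: [-2.63, 2.63], [-0.94, 2.18], [0.31, 2.57], [-1.31, 4.45], [0, 2.66], [-2.55, 2.55]. Speed limits (rad/s): [2.57, 2.57, 3.14, 3.14, 3.14, 3.14].

### API

Orientations are given as [roll, pitch, yaw] about the fixed x, y, z axes, in that order (R = Rz(yaw) Ry(pitch) Rx(roll)).
In Python, from cell import observe, grab_frame, camera_params, sign_off, find_in, trace gives the robot as it stands.
- The arm moves only by the tool apply_moves, never from a script. Its argument "moves" is a list that holds one entry, the list of rows, each a list of 7 numbers: the shift along the tool's x, y, z in cm, then the turn, a rotation vector about the tool's x, y, z in rad, then the finger opening in cm, from 0 to 8.54. In form: [[[tx, ty, tz, ax, ay, az, fingers], ...]]. A call has 1 to 10 rows; each row shifts and turns the commanded pose from where the row before left it, along the tool's axes as they then stand; what a row does not reach is not made up. A row lasts 1/10 s, in which the tool goes at most 50 mm and 8.59 degrees, less where a joint would pass 70% of its speed; a pose out of reach is approached as far as the arm can. A call is refused whole if a number of a shift passes 5 or a number of a turn 0.15, either way. A call with a gripper value outside its range is refused whole. The fingers move at their own pace and stop on an object; "force" is the grip in N (left out, the last holds). Time passes only in rows, so rows that do not move let the fingers close. It gives the time, the measured TCP pose, the force, the opening and the grip force at its end, in the units of the state.
- observe(): the state, without advancing time (a new reading comes with each control period).
- grab_frame(name): name is "side" or "top" or "wrist"; returns (picture, depth): 480x640x3 uint8, red, green, blue; 480x640 float32, m along the optical axis (not along the pixel's ray), 0 where there is no reading.
- camera_params(name): a dict with "camera_matrix" (3x3 intrinsics, pixels), "k1" (the pictures are not rectified: a ray, as slopes to the right and down, at radius r is drawn at 1 + k1 r^2 times it, then the intrinsics apply), "rvec" (rotation vector, rad) and "tvec" (3), from world to camera coordinates, as OpenCV has them. Camera axes: x right, y down, z forward; pixel columns grow to the right and rows downward; lengths in m; the calibration is good to about 2 mm. A picture is of the moment at which its call begins: read the wrist's pose just before it. camera_params takes no time and is no camera call; for the wrist camera it gives the pose at the moment of the call.
- sign_off(): hands the job in; it is judged then, once.
Trained networks look in the newest picture that a camera, given by its name, has taken for a name from the list of things; names that differ only in an ending like _2 or _b are one class to them, and where a whole thing is asked for, a point or a joint stands for the part that bears it (a point fixed in the world has none). Each returns a list of dicts, best first, with "confidence" (0 to 1); they miss things now and then, are a little off and sometimes report something else, mostly with a low value. They report only what shows in the picture. A call takes as long as a camera call. They do not tell look-alikes from the thing itself.
- find_in(camera, name): "centre" ([column, row] in pixels, amid what is visible of it).
- trace(camera, name): "pixels" (480x640 bool, what is visible of it) and "centre" ([column, row] in pixels, amid what is visible of it).
The state is a dict: "time_s": time; "joints": joint angles; "dq": joint speeds; "effort": joint torques, N m; "ee_pos": TCP position; "eef_rot": TCP orientation; "force": force on the tool from outside, world axes, zero at the start; "wrist_torque": the same for the moment, N m; "grip_width": finger opening in m; "grasp_force": force on a finger pad.
Only numpy, scipy, OpenCV 4.12 (cv2) and the standard library are available. Lean on these libraries where they do the work, as an engineer would, in place of code of your own. Each camera call takes 0.05 s, during which the arm holds its last target. There are 200 camera calls.

## Working session

There is one attempt and no reset: what is moved stays moved. The work goes in short steps, Python scripts to look and compute and a tool call to move; the robot and the scene stay as the last step left them, time stands still between calls to the robot, and variables do not carry over. Pictures are saved under pics/ and viewed, at most 10 in all, crops included, and the job is handed in when it is done.

Besides the shell and the picture viewer there is one more tool, called after "Call:" as name(argument=value, ...), one argument or row to a line, values as JSON. apply_moves: Moves the arm, as the interface text tells. Its arguments: {"type":"object","properties":{"moves":{"type":"array"},"force":{"type":"number"}},"required":["moves"]}

```bash
mkdir -p pics; cat > h.py <<'E'
import numpy as np, cv2
from cell import *
def world(cam, depth, P=None):
    P=P or camera_params(cam); K=np.array(P["camera_matrix"]);k1=P["k1"]
    v,u=np.mgrid[0:480,0:640]
    pts=np.stack([u,v],-1).reshape(-1,1,2).astype(float)
    n=cv2.undistortPoints(pts,K,np.array([k1,0,0,0,0.])).reshape(480,640,2)
    c=np.dstack([n*depth[...,None],depth])
    R=cv2.Rodrigues(np.array(P["rvec"]))[0]
    return (c-np.array(P["tvec"]).ravel())@R   # R^T (c-t)
def save(n,img): cv2.imwrite("pics/"+n,cv2.cvtColor(img,cv2.COLOR_RGB2BGR))
E
python3 - <<'E'
from h import *
print(observe())
for c in ["top","side"]:
    img,d=grab_frame(c); save(c+"1.png",img); W=world(c,d); np.savez(c+".npz",W=W,img=img,d=d)
    for n in ["long_pack","short_pack","cradle","jaw"]:
        for r in trace(c,n):
            m=r["pixels"]&(d>0); p=W[m]
            if len(p)<10: continue
            zt=np.percentile(p[:,2],95); q=p[abs(p[:,2]-zt)<.006]
            b=cv2.minAreaRect((q[:,:2]*1000).astype(np.float32))
            print(c,n,round(r["confidence"],2),np.round(r["centre"]),m.sum(),"ztop",round(zt,3),"rect",np.round(b[0]),np.round(b[1]),round(b[2],1))
E
```

```text
{'time_s': 0.0, 'joints': array([ 1.06508207e+00,  2.64736584e-01,  1.60538447e+00,  1.87173685e-06,
        1.27370979e+00, -3.68830975e-02]), 'dq': array([-1.01146520e-05,  2.05470157e-04,  1.30430128e-03, -2.58750363e-03,
        9.13166356e-04, -5.47547235e-04]), 'effort': array([-2.73776368e-04, -5.15145671e+01, -3.67304850e+01, -1.54077525e-04,
        1.33256221e-02,  1.84319717e-06]), 'ee_pos': array([0.30463582, 0.60153853, 0.23796753]), 'eef_rot': array([-3.13935605e+00, -8.43200456e-05,  2.67276085e+00]), 'force': array([ 0.37948762, -0.09326356,  0.16129583]), 'wrist_torque': array([ 0.00273891, -0.03118143,  0.01646552]), 'grasp_force': 0.0, 'grip_width': 0.08513112848550362}
top long_pack 0.77 [399. 219.] 1565 ztop 0.036 rect [ 644. -210.] [90. 40.] 11.2
top short_pack 0.64 [437. 315.] 1031 ztop 0.036 rect [ 489. -259.] [54. 40.] 6.7
top cradle 0.87 [344. 311.] 3176 ztop 0.04 rect [468. -98.] [47. 95.] 60.3
top cradle 0.82 [259. 200.] 3091 ztop 0.04 rect [650.  43.] [47. 96.] 61.4
top cradle 0.74 [230. 348.] 5840 ztop 0.052 rect [399.  75.] [ 61. 126.] 78.1
top jaw 0.71 [262. 199.] 517 ztop 0.041 rect [686.  22.] [37. 11.] 61.8
top jaw 0.65 [233. 344.] 898 ztop 0.054 rect [453.  63.] [51. 14.] 78.0
top jaw 0.59 [349. 311.] 468 ztop 0.041 rect [ 505. -119.] [37. 11.] 61.0
side long_pack 0.82 [363. 316.] 2180 ztop 0.034 rect [ 643. -213.] [91. 43.] 11.9
side short_pack 0.56 [263. 350.] 1511 ztop 0.034 rect [ 487. -263.] [55. 42.] 6.9
side cradle 0.92 [250. 282.] 3198 ztop 0.038 rect [ 467. -101.] [50. 96.] 60.2
side cradle 0.82 [204. 221.] 4226 ztop 0.05 rect [397.  71.] [ 66. 125.] 77.3
side cradle 0.71 [341. 227.] 2435 ztop 0.038 rect [648.  39.] [52. 96.] 59.5
side jaw 0.84 [258. 279.] 588 ztop 0.04 rect [ 504. -122.] [40. 12.] 60.9
side jaw 0.66 [349. 219.] 440 ztop 0.039 rect [685.  19.] [41. 11.] 61.5
```

View pics/top1.png

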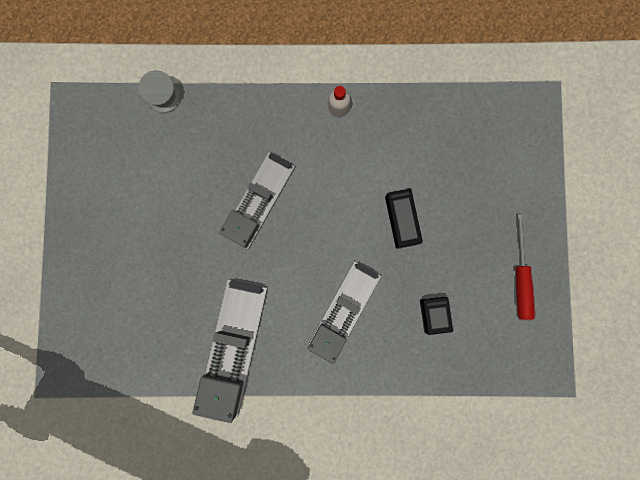

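```bash
python3 - <<'E'
from h import *
for c in ["top","side"]:
    Z=np.load(c+".npz"); W=Z["W"]; d=Z["d"]
    a=np.radians(168.1); u=np.array([np.cos(a),np.sin(a)]); v=np.array([-u[1],u[0]])
    o=np.array([.528,.047]); L=(W[...,:2]-o)@np.stack([u,v],1)*1000; z=W[...,2]*1000
    near=(d>0)&(abs(L[...,0]-90)<125)&(abs(L[...,1])<45)
    for n,lo,hi,x0,x1 in [("base",8,16,0,65),("stop",20,28,-20,8),("jaw",46,58,60,95),("hous",46,58,120,210)]:
        m=near&(z>lo)&(z<hi)&(L[...,0]>x0)&(L[...,0]<x1); q=L[m]
        if len(q)<20: print(c,n,len(q));continue
        b=cv2.minAreaRect(q.astype(np.float32))
        print(c,n,len(q),"z",z[m].mean().round(1),"x",np.percentile(q[:,0],[1,99]).round(1),"y",np.percentile(q[:,1],[1,99]).round(1),np.round(b[1],1),round(b[2],1))
E
```

```text
top base 1657 z 12.0 x [ 0.9 64.3] y [-32.4  32.8] [64.6 67.8] 0.1
top stop 237 z 24.1 x [-12.1  -0.3] y [-24.3  25.2] [50.4 12. ] 89.8
top jaw 324 z 52.0 x [69.4 83.2] y [-25.   24.7] [51.2 14.3] 89.9
top hous 1568 z 50.1 x [138.6 194. ] y [-30.6  29. ] [61.5 57.3] 89.7
side base 794 z 10.6 x [ 2.4 64.3] y [-30.4  36.7] [64.7 70.3] 0.4
side stop 126 z 22.5 x [-11.2   0.8] y [-23.4  29. ] [53.3 12.2] 89.7
side jaw 157 z 50.1 x [70.6 84.8] y [-22.9  28.7] [14.4 52.7] 0.4
side hous 653 z 48.6 x [139.1 194.2] y [-28.   34.1] [65.6 57. ] 89.2
```

Call:
apply_moves(
  moves=[
    [[-3.35,-2.85,0,0,0,0,8.5],[-3.35,-2.85,0,0,0,0,8.5],[-3.35,-2.85,0,0,0,0,8.5],[-3.35,-2.85,0,0,0,0,8.5],[-3.35,-2.85,0,0,0,0,8.5],[-3.35,-2.85,0,0,0,0,8.5],[-3.35,-2.85,0,0,0,0,8.5],[-3.35,-2.85,0,0,0,0,8.5],[-3.35,-2.85,0,0,0,0,8.5],[-3.35,-2.85,0,0,0,0,8.5]],
  ],
)

```text
time_s: 1.5
ee_pos: [0.4755, 0.1949, 0.2397]
eef_rot: [3.141, 0.001, 2.673]
force: [1.4, -0.1, 0.1]
grip_width: 0.0848
grasp_force: 0.0
```

Call:
apply_moves(
  moves=[
    [[-3.35,-2.85,0,0,0,0,8.5],[-3.35,-2.85,0,0,0,0,8.5],[-3.35,-2.85,0,0,0,0,8.5],[-3.35,-2.85,0,0,0,0,8.5],[-3.35,-2.85,0,0,0,0,8.5],[-3.35,-2.85,0,0,0,0,8.5],[-3.35,-2.85,0,0,0,0,8.5],[-3.35,-2.85,0,0,0,0,8.5],[-3.35,-2.85,0,0,0,0,8.5],[-3.35,-2.85,0,0,0,0,8.5]],
  ],
)

```text
time_s: 2.5
ee_pos: [0.6457, -0.2109, 0.2394]
eef_rot: [3.141, 0.0, 2.673]
force: [0.9, 1.2, 0.1]
grip_width: 0.0848
grasp_force: 0.0
```

Call:
apply_moves(
  moves=[
    [[0,0,0.5,0,0,-0.133,8.5],[0,0,0.5,0,0,-0.133,8.5],[0,0,0.5,0,0,-0.133,8.5],[0,0,0.5,0,0,-0.133,8.5],[0,0,0.5,0,0,-0.133,8.5],[0,0,0,0,0,0,8.5],[0,0,0,0,0,0,8.5]],
  ],
)

```text
time_s: 3.2
ee_pos: [0.6451, -0.209, 0.2143]
eef_rot: [3.141, -0.0, -2.948]
force: [-0.6, 0.3, -0.3]
grip_width: 0.0847
grasp_force: 0.0
```

```bash
cat > look.py <<'E'
from h import *
import sys
s=observe(); print({k:np.round(s[k],4) for k in ["time_s","joints","ee_pos","eef_rot","force","grip_width"]})
P=camera_params("wrist"); img,d=grab_frame("wrist"); save(sys.argv[1],img); W=world("wrist",d,P); np.savez("wrist.npz",W=W,img=img,d=d)
for n in sys.argv[2:]:
  for r in trace("wrist",n):
    m=r["pixels"]&(d>0); p=W[m]
    if len(p)<10: continue
    zt=np.percentile(p[:,2],95); q=p[abs(p[:,2]-zt)<.004]
    b=cv2.minAreaRect((q[:,:2]*1000).astype(np.float32))
    print(n,round(r["confidence"],2),np.round(r["centre"]),m.sum(),"ztop",round(zt,3),"rect",np.round(b[0],1),np.round(b[1],1),round(b[2],2))
E
python3 look.py w1.png long_pack
```

```text
{'time_s': np.float64(3.2), 'joints': array([-0.35  ,  0.2852,  1.6237, -0.    ,  1.2329, -2.1139]), 'ee_pos': array([ 0.6451, -0.209 ,  0.2143]), 'eef_rot': array([ 3.1415e+00, -2.0000e-04, -2.9485e+00]), 'force': array([-0.569 ,  0.3418, -0.3077]), 'grip_width': np.float64(0.0847)}
long_pack 0.88 [316. 207.] 4327 ztop 0.036 rect [ 643.4 -209.3] [89.1 40. ] 11.14
```

Call:
apply_moves(
  moves=[
    [[0.17,0,3.6,0,0,0,8.5],[0,0,3.6,0,0,0,8.5],[0,0,3.6,0,0,0,8.5],[0,0,3.6,0,0,0,8.5],[0,0,3.6,0,0,0,8.5],[0,0,1.0,0,0,0,8.5],[0,0,0.7,0,0,0,8.5],[0,0,0.4,0,0,0,8.5],[0,0,0,0,0,0,8.5]],
  ],
)

```text
time_s: 4.2
ee_pos: [0.6447, -0.2098, 0.0149]
eef_rot: [-3.14, 0.002, -2.946]
force: [0.5, -0.1, -0.3]
grip_width: 0.0849
grasp_force: 0.0
```

Call:
apply_moves(
  moves=[
    [[0,0,0,0,0,0,3.6],[0,0,0,0,0,0,3.6],[0,0,0,0,0,0,3.6],[0,0,0,0,0,0,3.6],[0,0,0,0,0,0,3.6],[0,0,0,0,0,0,3.6],[0,0,0,0,0,0,3.6]],
  ],
  force=80,
)

```text
time_s: 4.9
ee_pos: [0.6445, -0.2098, 0.0147]
eef_rot: [-3.14, 0.002, -2.945]
force: [-0.9, -0.4, 5.7]
grip_width: 0.0386
grasp_force: 82.5
```

Call:
apply_moves(
  moves=[
    [[0,0,-1.5,0,0,0,3.6],[0,0,-3,0,0,0,3.6],[0,0,-3,0,0,0,3.6],[0,0,-3,0,0,0.08,3.6],[0,0,-1.5,0,0,0.08,3.6],[0,0,0,0,0,0.08,3.6],[0,0,0,0,0,0.08,3.6],[0,0,0,0,0,0.08,3.6]],
  ],
)

```text
time_s: 5.7
ee_pos: [0.6427, -0.2091, 0.1334]
eef_rot: [3.141, -0.001, 2.935]
force: [-0.3, -0.0, -2.8]
grip_width: 0.0385
grasp_force: 81.6
```

Call:
apply_moves(
  moves=[
    [[1.5,1.9,0,0,0,0,3.6],[2.24,2.84,0,0,0,0,3.6],[2.24,2.84,0,0,0,0,3.6],[2.24,2.84,0,0,0,0,3.6],[2.24,2.84,0,0,0,0,3.6],[2.24,2.84,0,0,0,0,3.6],[2.24,2.84,0,0,0,0,3.6],[2.24,2.84,0,0,0,0,3.6],[0.74,0.94,0,0,0,0,3.6],[0,0,0,0,0,0,3.6]],
  ],
)

```text
time_s: 6.7
ee_pos: [0.5126, 0.0506, 0.1332]
eef_rot: [-3.141, -0.001, 2.941]
force: [-0.7, -1.1, -1.4]
grip_width: 0.0387
grasp_force: 81.6
```

```bash
cat > look2.py <<'E'
from h import *
import sys
s=observe(); print({k:np.round(s[k],4) for k in ["time_s","ee_pos","eef_rot","force","grip_width","grasp_force"]})
a=np.radians(168.1); u=np.array([np.cos(a),np.sin(a)]); v=np.array([-u[1],u[0]]); o=np.array([.528,.047])
t=(s["ee_pos"][:2]-o); print("tool in cradle",(t@u*1000).round(1),(t@v*1000).round(1),"yaw",(np.degrees(s["eef_rot"][2])-168.1).round(2))
tag=sys.argv[1]
for c in ["wrist","top"]:
    P=camera_params(c); img,d=grab_frame(c); save(f"{c}_{tag}.png",img); W=world(c,d,P)
    L=(W[...,:2]-o)@np.stack([u,v],1)*1000; z=W[...,2]*1000
    near=(d>0)&(abs(L[...,0]-70)<150)&(abs(L[...,1])<45)
    for n,lo,hi,x0,x1 in [("base",8,16,-15,100),("stop",20,28,-20,8),("jaw",48,56,60,120),("hous",46,54,130,210)]:
        m=near&(z>lo)&(z<hi)&(L[...,0]>x0)&(L[...,0]<x1); q=L[m]
        if len(q)<20: print(c,n,len(q));continue
        b=cv2.minAreaRect(q.astype(np.float32))
        print(c,n,len(q),"z",z[m].mean().round(1),"x",np.percentile(q[:,0],[1,99]).round(1),"y",np.percentile(q[:,1],[1,99]).round(1),np.round(b[1],1),round(b[2],1))
    for r in trace(c,"long_pack")[:2]:
        m=r["pixels"]&(d>0); q=np.dstack([L,z])[m]
        zt=np.percentile(q[:,2],90); k=q[abs(q[:,2]-zt)<4]
        b=cv2.minAreaRect(k[:,:2].astype(np.float32))
        print(c,"pack",round(r["confidence"],2),len(k),"z",np.median(k[:,2]).round(1),"x",np.percentile(k[:,0],[1,99]).round(1),"y",np.percentile(k[:,1],[1,99]).round(1),np.round(b[0],1),np.round(b[1],1),round(b[2],2))
E
python3 look2.py a
```

```text
{'time_s': np.float64(6.7), 'ee_pos': array([0.5126, 0.0506, 0.1332]), 'eef_rot': array([-3.1413e+00, -1.0000e-03,  2.9406e+00]), 'force': array([-0.6598, -1.0713, -1.3909]), 'grip_width': np.float64(0.0387), 'grasp_force': np.float64(81.5832)}
tool in cradle 15.8 -0.3 yaw 0.38
wrist base 4922 z 12.2 x [41.4 99.4] y [-33.9  31.2] [59.1 66.8] 0.4
wrist stop 0
wrist jaw 1996 z 52.1 x [70.6 84.6] y [-25.7  23.2] [50.1 14.2] 89.8
wrist hous 4725 z 49.9 x [138.3 159.2] y [-31.9  28.2] [22.2 62.4] 0.5
wrist pack 0.94 19828 z 153.0 x [-13.9  60.7] y [-20.3  18. ] [21.8 -1.1] [79.1 40.2] 0.25
top base 663 z 12.1 x [-10.7  99.4] y [-7.6 33.1] [ 42.6 112.1] 89.6
top stop 90 z 23.9 x [-11.7  -0.2] y [ 6.4 25.5] [11.8 19.2] 0.4
top jaw 155 z 52.0 x [69.6 83.4] y [-0.1 25.1] [14.1 26.4] 1.4
top hous 996 z 50.1 x [138.8 194.2] y [-9.7 29.3] [41.4 57.4] 89.8
top pack 0.56 371 z 152.7 x [-31.1  53.6] y [-10.5  21.4] [ 7.6 18.2] [92.7 31. ] 20.52
```

Call:
apply_moves(
  moves=[
    [[0,0,1.5,0,0,0,3.6],[0,0,2,0,0,0,3.6],[0,0,2,0,0,0,3.6],[0,0,2,0,0,0,3.6],[0,0,1.17,0,0,0,3.6],[0.6,0,0,0,0,0,3.6],[0.4,0,0,0,0,0,3.6],[0.4,0,0,0,0,0,3.6],[0.4,0,0,0,0,0,3.6],[0,0,0,0,0,0,3.6]],
  ],
)

```text
time_s: 7.9
ee_pos: [0.4984, 0.0529, 0.0483]
eef_rot: [3.141, 0.006, 2.938]
force: [4.8, -2.2, -4.4]
grip_width: 0.0387
grasp_force: 81.3
```

Call:
apply_moves(
  moves=[
    [[0.4,0,0,0,0,0,3.6],[0.4,0,0,0,0,0,3.6],[0.4,0,0,0,0,0,3.6],[0.35,0,0,0,0,0,3.6],[0,0,0,0,0,0,3.6],[0,0,0,0,0,0,3.6]],
  ],
)

```text
time_s: 8.5
ee_pos: [0.4845, 0.056, 0.0485]
eef_rot: [3.14, 0.008, 2.938]
force: [6.4, -2.7, -6.3]
grip_width: 0.0389
grasp_force: 81.3
```

```bash
python3 look2.py b
```

```text
{'time_s': np.float64(8.5), 'ee_pos': array([0.4845, 0.056 , 0.0485]), 'eef_rot': array([3.1404, 0.0075, 2.9382]), 'force': array([ 6.4101, -2.716 , -6.3264]), 'grip_width': np.float64(0.0389), 'grasp_force': np.float64(81.3115)}
tool in cradle 44.4 0.2 yaw 0.25
wrist base 1286 z 12.1 x [40.3 99.2] y [-34.1  31.8] [ 66.4 111.4] 89.6
wrist stop 0
wrist jaw 5365 z 52.1 x [ 89.5 103.8] y [-25.7  23. ] [50.2 15.1] 89.9
wrist hous 12612 z 50.0 x [138.4 159.9] y [-31.5  28.2] [22.7 62.5] 0.4
wrist pack 0.94 19984 z 68.2 x [14.8 89.5] y [-19.8  18.8] [50.9 -0.6] [40.5 78.5] 90.0
top base 483 z 12.1 x [-11.4  98.3] y [-31.7  33.4] [ 65.8 111.9] 89.8
top stop 231 z 24.0 x [-12.1  -0.6] y [-23.9  25.2] [49.9 11.7] 89.6
top jaw 2
top hous 446 z 50.0 x [139.3 194.3] y [-31.1  29.5] [61.4 57.2] 89.7
top pack 0.75 337 z 68.4 x [-0.5 29.4] y [-16.6  20.6] [14.9  1.3] [39.  31.2] 89.73
```

Call:
apply_moves(
  moves=[
    [[0.3,0.06,0,0,0,0,3.6],[0.3,0,0,0,0,0,3.6],[0,0,0,0,0,0,3.6],[0,0,0.4,0,0,0,3.6],[0,0,0.4,0,0,0,3.6],[0,0,0.4,0,0,0,3.6],[0,0,0.3,0,0,0,3.6],[0,0,0.2,0,0,0,3.6],[0,0,0.1,0,0,0,3.6],[0,0,0,0,0,0,3.6]],
  ],
)

```text
time_s: 9.7
ee_pos: [0.481, 0.0584, 0.032]
eef_rot: [3.138, 0.011, 2.937]
force: [7.5, -1.9, 0.5]
grip_width: 0.0387
grasp_force: 82.1
```

```bash
python3 look2.py c
```

```text
{'time_s': np.float64(9.7), 'ee_pos': array([0.481 , 0.0584, 0.032 ]), 'eef_rot': array([3.1385, 0.0107, 2.9373]), 'force': array([ 7.5199, -1.8825,  0.5032]), 'grip_width': np.float64(0.0387), 'grasp_force': np.float64(82.0996)}
tool in cradle 48.4 -1.4 yaw 0.2
wrist base 2183 z 12.2 x [-9.7 83.7] y [-34.   31.6] [66.5 96.3] 89.6
wrist stop 65 z 23.5 x [-6.3  1.3] y [22.3 24.5] [2.3 8.2] 88.4
wrist jaw 16821 z 51.7 x [ 60.4 107.8] y [-25.   22.2] [48.1 51.6] 0.0
wrist hous 15378 z 50.0 x [138.3 158.5] y [-31.4  28. ] [21.4 62.5] 0.2
wrist pack 0.74 19771 z 51.7 x [18.8 93. ] y [-21.4  17.2] [54.6 -2.1] [40.2 78.6] 89.94
top base 555 z 12.1 x [-11.7  98.4] y [-31.8  33.3] [ 66.1 112. ] 89.8
top stop 245 z 23.9 x [-12.1   3.2] y [-23.8  25.2] [50. 20.] 89.5
top jaw 0
top hous 430 z 50.1 x [139.8 194.1] y [-30.9  29.6] [56.3 61.5] 0.2
top pack 0.84 337 z 51.9 x [ 3.5 32.9] y [-17.7  18.6] [18.8  0.2] [38.  31.2] 89.93
```

Call:
apply_moves(
  moves=[
    [[0,-0.05,0.2,0,0,0,3.6],[0,0,0.2,0,0,0,3.6],[0,0,0.15,0,0,0,3.6],[0,0,0.1,0,0,0,3.6],[0,0,0.05,0,0,0,3.6],[0,0,0,0,0,0,3.6]],
  ],
)

```text
time_s: 10.5
ee_pos: [0.4813, 0.0579, 0.0266]
eef_rot: [3.139, 0.01, 2.937]
force: [3.0, -1.6, 14.2]
grip_width: 0.0388
grasp_force: 83.9
```

```bash
python3 look2.py d
```

```text
{'time_s': np.float64(10.5), 'ee_pos': array([0.4813, 0.0579, 0.0266]), 'eef_rot': array([3.1386, 0.0105, 2.9374]), 'force': array([ 2.956 , -1.5934, 14.2077]), 'grip_width': np.float64(0.0388), 'grasp_force': np.float64(83.9277)}
tool in cradle 48.0 -1.0 yaw 0.2
wrist base 2534 z 12.2 x [-9.7 82.9] y [-34.   31.7] [66.4 94.9] 89.4
wrist stop 50 z 23.0 x [-2.   1.4] y [-25.2  24.3] [49.7  3.7] 87.4
wrist jaw 7183 z 52.0 x [ 93.4 107.5] y [-25.7  22.9] [50.4 47.8] 89.9
wrist hous 15233 z 50.0 x [138.3 156.5] y [-31.3  28. ] [19.7 62.6] 0.5
wrist pack 0.87 19330 z 46.5 x [18.2 91.5] y [-21.   17.6] [54.  -1.7] [40.2 79.3] 89.96
top base 513 z 12.1 x [-11.6  98.6] y [-31.8  33.3] [ 65.7 112.1] 89.9
top stop 241 z 24.0 x [-12.1   2.8] y [-23.9  25.3] [50.  18.2] 88.0
top jaw 0
top hous 438 z 50.0 x [140.3 193.9] y [-31.2  29.3] [61.5 56.7] 89.5
top pack 0.71 319 z 46.5 x [ 3.1 33. ] y [-17.8  19. ] [18.4 -0.1] [39.4 31.1] 89.08
```

Call:
apply_moves(
  moves=[
    [[-0.15,-0.03,0,0,0,0,3.6],[-0.15,0,0,0,0,0,3.6],[-0.1,0,0,0,0,0,3.6],[-0.05,0,0,0,0,0,3.6],[0,0,0,0,0,0,3.6]],
  ],
)

```text
time_s: 11.2
ee_pos: [0.4836, 0.0573, 0.0266]
eef_rot: [3.139, 0.006, 2.937]
force: [-4.3, 1.9, 20.6]
grip_width: 0.0389
grasp_force: 84.7
```

```bash
python3 look2.py e
```

```text
{'time_s': np.float64(11.2), 'ee_pos': array([0.4836, 0.0573, 0.0266]), 'eef_rot': array([3.1385, 0.0062, 2.9366]), 'force': array([-4.2637,  1.9004, 20.623 ]), 'grip_width': np.float64(0.0389), 'grasp_force': np.float64(84.6952)}
tool in cradle 45.6 -0.9 yaw 0.16
wrist base 2483 z 12.2 x [-9.4 80.8] y [-34.   31.7] [66.4 93. ] 89.6
wrist stop 69 z 23.3 x [-3.9  1.4] y [-25.6  24.4] [ 5.5 50.2] 0.2
wrist jaw 7177 z 52.0 x [ 90.8 105.1] y [-25.7  23. ] [50.3 44.9] 89.7
wrist hous 13426 z 49.9 x [138.3 154.2] y [-31.4  28. ] [17.3 62.3] 0.2
wrist pack 0.72 19256 z 46.5 x [15.9 89. ] y [-20.9  17.6] [51.3 -1.7] [77.3 40.2] 0.05
top base 455 z 11.9 x [-11.8  98.4] y [-31.8  33.3] [ 66.4 111.7] 89.5
top stop 246 z 23.8 x [-12.1   2.4] y [-23.9  25.4] [49.9 18.5] 87.8
top jaw 0
top hous 492 z 50.1 x [140.  193.8] y [-31.2  29.4] [56.6 61.7] 0.1
top pack 0.81 286 z 46.3 x [ 0.7 30.6] y [-18.1  19.1] [15.8 -0.3] [39.8 30.9] 88.59
```

Call:
apply_moves(
  moves=[
    [[0,0,-0.05,0,0,0,3.6],[0,0,0,0,0,0,4.2],[0,0,0,0,0,0,5],[0,0,0,0,0,0,6],[0,0,0,0,0,0,7],[0,0,0,0,0,0,7],[0,0,0,0,0,0,7]],
  ],
  force=20,
)

```text
time_s: 12.1
ee_pos: [0.4793, 0.0562, 0.0218]
eef_rot: [-3.141, -0.001, 2.938]
force: [0.7, 0.4, -0.2]
grip_width: 0.07
grasp_force: 0.0
```

Call:
apply_moves(
  moves=[
    [[0,0,-1,0,0,0,7],[0,0,-2,0,0,0,7],[0,0,-3,0,0,0,7],[0,0,-3,0,0,0,7],[0,0,-3,0,0,0,7],[0,0,-2,0,0,0,7],[-2,0,0,0,0,0,7],[-2,0,0,0,0,0,7],[0,0,0,0,0,0,7]],
  ],
)

```text
time_s: 13.0
ee_pos: [0.5212, 0.0479, 0.1636]
eef_rot: [3.141, 0.003, 2.937]
force: [-0.3, -0.1, 0.1]
grip_width: 0.0695
grasp_force: 0.0
```

```bash
python3 look2.py f
```

```text
{'time_s': np.float64(13.0), 'ee_pos': array([0.5212, 0.0479, 0.1636]), 'eef_rot': array([3.1409, 0.0032, 2.9372]), 'force': array([-0.344 , -0.1214,  0.0617]), 'grip_width': np.float64(0.0695), 'grasp_force': np.float64(0.0)}
tool in cradle 6.8 0.6 yaw 0.19
wrist base 3244 z 12.2 x [-9.3 97.4] y [-34.2  31.6] [ 66.3 111.3] 89.6
wrist stop 492 z 24.1 x [-11.6   0.3] y [-25.4  23.6] [49.3 12.6] 89.1
wrist jaw 1794 z 52.0 x [ 67.4 104.2] y [-26.1  23.2] [50.  43.6] 89.5
wrist hous 3715 z 50.0 x [138.4 159.6] y [-31.9  28.2] [62.  22.2] 90.0
wrist pack 0.56 6901 z 46.6 x [ 2.4 89.3] y [-21.3  17.7] [45.5 -1.9] [89.  40.2] 0.05
top base 390 z 12.0 x [-11.8  99. ] y [18.  33.2] [ 58.2 112.1] 89.8
top stop 214 z 24.0 x [-12.1  -0.1] y [-20.2  25.5] [47.2 14.9] 88.3
top jaw 291 z 51.7 x [ 61.6 103.2] y [-13.4  24.6] [39.2 43.4] 89.9
top hous 1273 z 50.1 x [138.7 194.3] y [-20.2  29.3] [52.3 57.5] 89.9
top pack 0.79 585 z 46.4 x [ 2. 89.] y [-11.7  19.4] [44.9  3.2] [89.2 32.8] 0.64
```

View pics/wrist_f.png

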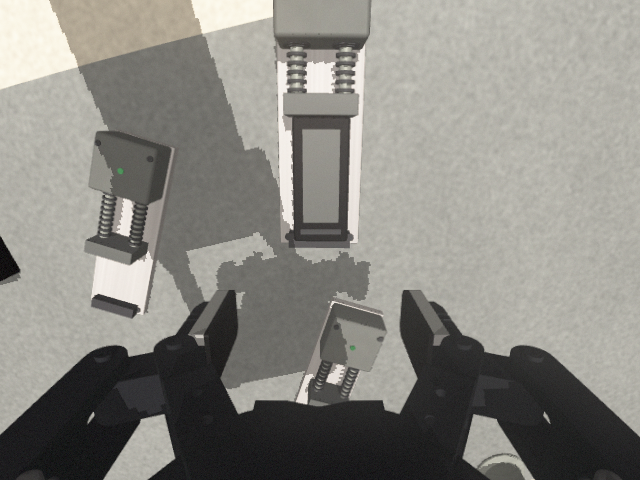

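The wrist picture shows the pack clamped between the stop (around 320,240) and the jaw (around 320,104). It lies flat and straight, about 0.5 mm off the middle, and the gripper is clear of it.

```bash
python3 -c "from cell import *; print(sign_off())"
```

```text
the job is handed in; nothing more can be done
None
```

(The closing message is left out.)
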